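# Pack a set of stoneware beads and snap the tub shut

### The arm

A 6-joint arm with a two-finger parallel gripper is mounted at the origin on the work surface. World frame = base frame: x ahead of the robot, y to its left, z up, the work surface at z = 0. Lengths are in mm, angles in rad, forces in N, time in s.
With the tool pointing down it reaches from about 275 to 750 mm from the base axis. Payload 10.2 kg.
Tool frame: the origin (TCP) lies midway between the tips of the shut fingers; the grasp point (between the pads) lies 19 mm behind it; z points along the fingers, y is the direction in which the jaws open and shut (so a half turn about z gives the same grasp; the last joint's range is limited). The gripper opens to 85 mm and grips with 20 to 120 N. Pads are 22 mm wide; open, the fingers measure 114 mm over their backs; the gripper's body (76 mm by 85 mm) begins 54 mm behind the grasp point. The pads swing forward as they close: fully open they stand 13 mm farther back than shut.
Start: joints at [-1.489, 0.313, 1.498, -0, 1.331, -0.223], TCP at [157.541, -500.811, 231.294] pointing down, gripper open.
Joint ranges: [-2.94, 2.94], [-0.97, 2.17], [0.19, 2.56], [-1.23, 4.37], [0.02, 3.11], [-2.88, 2.88]. Speed limits (rad/s): [2.39, 2.39, 3.01, 3.14, 3.14, 3.14].

### API

Orientations are given as a unit quaternion [w, x, y, z].
In Python, from rig import sense, optics, ctrl gives the robot as it stands.
- The arm moves only by the tool play_rows, never from a script. Its argument "plan" is a list of rows, each a list of 7 numbers: the shift along the world's x, y, z in mm, then the turn, a rotation vector about the world's x, y, z in rad, then the opening, from -1 (shut) to 1 (fully open), so that 0 is half open. A call has 1 to 5 rows; each row shifts and turns the pose as measured when the row begins; what a row does not reach is not made up. A row lasts 1/12 s, in which the tool goes at most 41.7 mm and 7.16 degrees, less where a joint would pass 70% of its speed; a pose out of reach is approached as far as the arm can. A call is refused whole if a number of a shift passes 41.7 or a number of a turn 0.125, either way. A call with a gripper value outside its range is refused whole. The fingers move at their own pace and stop on an object; "grip_force" is the grip in N (left out, the last holds). Time passes only in rows, so rows that do not move let the fingers close. It gives the time, the measured TCP pose, the force and the opening at its end, in the units of the state.
- sense(): the state, without advancing time (a new reading comes with each control period).
- optics.capture(name): name is "scene" or "top" or "wrist"; returns a dict with "img" (384x512x3 uint8, blue, green, red), "fx", "fy", "cx", "cy" (pixels), "world_to_cam" (4x4, takes a point from world to camera coordinates). Camera axes: x right, y up, looking along -z (the intrinsics and any distortion apply to the point x, -y, -z); pixel columns grow to the right and rows downward; lengths in mm; the calibration is good to about 2 mm. A picture is of the moment at which its call begins. There is no depth.
- ctrl.finish_job(): hands the job in, once; it reports no verdict.
The state is a dict: "time_s": time; "joints": joint angles; "dq": joint speeds; "tau": joint torques, N m; "eef_pos": TCP position; "ee_rot": TCP orientation; "force": force on the tool from outside, world axes, zero at the start; "wrist_torque": the same for the moment, N m; "grip_width": opening from 0.0 (shut) to 1.0 (fully open).
Only numpy, scipy, OpenCV 4.12 (cv2) and the standard library are available. Lean on these libraries where they do the work, as an engineer would, in place of code of your own. Each camera call takes 0.05 s, during which the arm holds its last target. There are 200 camera calls.

### The job

Finish packing the bead set: put the two beads from the wooden board into the two empty cups of the round white tub, one bead to a cup. Then take the lid from its sloping stand and press it down onto the tub, without letting it drop, until it has gone fully home and sits level and flush on the rim all round. Leave the mug, the jar and the turning tool where they are.

Things in the scene. Friction and masses are not known exactly. Their poses are not given: they have to be found in the camera images.
- tub: round white plastic tub, fixed: 127 mm across, 60 mm high, walls 4 mm, floor 6 mm up. In it are three round cups, 34 mm inside, 40 outside, 12 deep, rims 18 mm above the table, centres 24 mm from the axis. Four springy nubs stand 6 mm in from the wall, 7 mm below the rim: a lid just laid on rests on them 11 mm too high and must be pushed past them with 5 to 10 N. Origin: centre of underside, z up
- tub_rim (a point): centre of the tub's mouth at the level of its rim, 60 mm above the table
- well0 (a point): centre of cup 0 of the tub, 12 mm above the cup's floor, level with the cup's rim: where the middle of a bead stands when it is in the cup. One of the three cups holds a bead at the start
- well1 (a point): centre of cup 1 of the tub, 12 mm above the cup's floor, level with the cup's rim: where the middle of a bead stands when it is in the cup. One of the three cups holds a bead at the start
- well2 (a point): centre of cup 2 of the tub, 12 mm above the cup's floor, level with the cup's rim: where the middle of a bead stands when it is in the cup. One of the three cups holds a bead at the start
- lid: round white plastic lid, 100 g: a plug 111 mm across, 23 mm deep, tapering to 99 mm below, under a flange 135 mm across, 4 mm thick; on top a round knob 26 mm across, 30 mm tall. Origin: centre of the plug's flat underside, z along the knob, knob top 57 mm up. Fully home: origin 37 mm above the table, flange top 64, knob top 94. At first it lies on the stand, knob leaning 35 degrees
- lid_knob (a point): centre of the top of the lid's knob, 57 mm from the lid's origin; z along the knob
- stand: wooden stand, fixed, base 130 x 140 mm, with a slab 150 x 136 mm sloping at 35 degrees, low on its own -x side, high (about 105 mm) on its +x side. The lid's underside lies on the slab and its flange leans on two 10 mm pegs, 33 mm tall, at the low end. Origin: centre of its base on the table, z up
- stand_slope (a point): point in the middle of the slab's sloping face, 62 mm above the table; the lid's origin lies here at the start
- board: flat wooden ware board, fixed, 120 x 200 x 10 mm (long along its y); two beads stand on it at the start. Origin: centre of its underside
- bead_a_mid (a point): a red-brown stoneware barrel bead with a dark bore mark on top: 28 mm across, 24 mm tall, flat foot and top 18 mm across, about 25 g. This point is its middle, 12 mm above its foot
- bead_b_mid (a point): a red-brown stoneware barrel bead with a dark bore mark on top: 28 mm across, 24 mm tall, flat foot and top 18 mm across, about 25 g. This point is its middle, 12 mm above its foot
- bead_c_mid (a point): a red-brown stoneware barrel bead with a dark bore mark on top: 28 mm across, 24 mm tall, flat foot and top 18 mm across, about 25 g. This point is its middle, 12 mm above its foot
- mug: white ceramic mug, 76 mm across, 85 mm high, a bystander. Origin: centre of its underside
- jar: glass jar with a lid, 64 mm across, 85 mm high, a bystander. Origin: centre of its underside
- turning_tool: flat-bladed hand tool 190 mm long lying on the table beyond the tub, a bystander. Origin: middle of its underside

How it is judged:
By the outcome, as a careful person would: the job done as asked, in the order asked, and still so for the second after the job is handed in, with the robot touching nothing.
It also fails if it takes over 64 s, if anything falls off the work surface, if the arm or the gripper's body presses on something with over 40 N, if the wrist force passes 120 N, or if a joint passes its speed limit or range.

## Working session

There is one attempt and no reset: what is moved stays moved. The work goes in short steps, Python scripts to look and compute and a tool call to move; the robot and the scene stay as the last step left them, time stands still between calls to the robot, and variables do not carry over. Pictures are saved under pics/ and viewed, about 8 in all and at most 12, crops included, and the job is handed in when it is done.

Besides the shell and the picture viewer there is one more tool, called after "Request:" by a JSON object that holds its "op" and its "data", one argument or row to a line. play_rows: Moves the arm, as the interface text tells. Its arguments: {"type":"object","properties":{"plan":{"type":"array"},"grip_force":{"type":"number"}},"required":["plan"]}

```bash
mkdir -p pics; ls; python3 - <<'E'
from rig import sense,optics
import cv2,numpy as np
s=sense();print(s)
a=optics.capture("scene");b=optics.capture("top")
for n,c in(("scene",a),("top",b)):
    print(n,c["fx"],c["fy"],c["cx"],c["cy"],[k for k in c]);print(np.round(c["world_to_cam"],3).tolist())
    cv2.imwrite(f"pics/{n}0.png",c["img"])
    np.savez(f"{n}0.npz",**c)
E
```

```text
pics
{'time_s': 0.0, 'joints': array([-1.48939826e+00,  3.13422119e-01,  1.49844916e+00,  2.27334645e-05,
        1.33100069e+00, -2.23389716e-01]), 'dq': array([-0.00104741,  0.00066473,  0.00166623,  0.00156249,  0.00170467,
       -0.00035126]), 'tau': array([-1.95575580e-03, -4.12264824e+01, -2.59744388e+01, -2.78787584e-04,
        4.16622934e-03,  2.35068353e-05]), 'eef_pos': array([ 157.52491723, -500.53635161,  230.74479715]), 'ee_rot': array([-6.37264092e-04,  9.88410715e-01,  1.51802006e-01,  5.63869001e-05]), 'force': array([-0.55593306,  0.44329405,  0.6695279 ]), 'wrist_torque': array([-0.00977719,  0.03310124,  0.04153561]), 'grip_width': 1.0000243156135247}
scene 373.6147077293033 373.6147077293033 252.2648943676596 199.18393273333962 ['img', 'fx', 'fy', 'cx', 'cy', 'world_to_cam']
[[0.724, 0.689, 0.009, -450.084], [-0.536, 0.554, 0.637, 278.285], [0.434, -0.466, 0.771, -1319.853], [0.0, 0.0, 0.0, 1.0]]
top 487.8775781220142 487.8775781220142 262.45158223778736 189.86726490409762 ['img', 'fx', 'fy', 'cx', 'cy', 'world_to_cam']
[[-0.009, -1.0, -0.014, 3.269], [0.995, -0.01, 0.101, -631.344], [-0.101, -0.013, 0.995, -1071.952], [0.0, 0.0, 0.0, 1.0]]
```

View pics/top0.png

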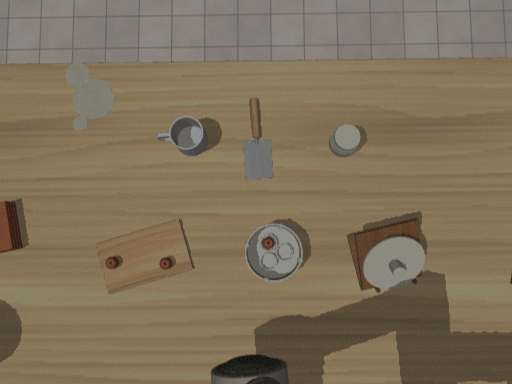

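View pics/scene0.png

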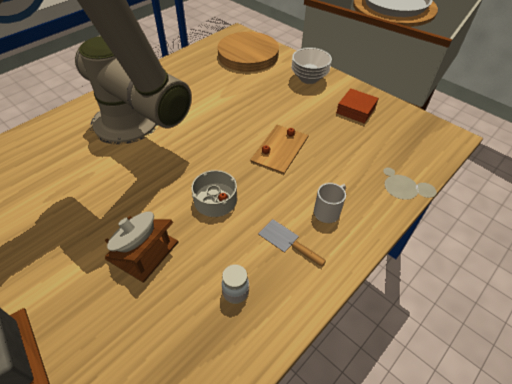

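Top view: beads at (112,262) and (166,263), tub at about (273,252) with its bead at (268,243), and empty cups at about (285,251) and (269,260). The lid is at about (394,263) with its knob at (399,271), leaning towards the robot.

```bash
cat > h.py <<'E'
import numpy as np,cv2
def ray(c,u,v):
    R=c["world_to_cam"][:3,:3];t=c["world_to_cam"][:3,3]
    d=np.array([(u-c["cx"])/c["fx"],-(v-c["cy"])/c["fy"],-1.0])
    return -R.T@t,R.T@d
def onz(c,u,v,z):
    o,d=ray(c,u,v);return o+d*(z-o[2])/d[2]
def proj(c,p):
    q=c["world_to_cam"][:3,:3]@p+c["world_to_cam"][:3,3]
    return np.array([c["cx"]-c["fx"]*q[0]/q[2],c["cy"]+c["fy"]*q[1]/q[2]])
def tri(rs):
    A=0;b=0
    for o,d in rs:
        d=d/np.linalg.norm(d);P=np.eye(3)-np.outer(d,d);A=A+P;b=b+P@o
    return np.linalg.solve(A,b)
def blobs(m,amin=20):
    n,l,s,ce=cv2.connectedComponentsWithStats(m.astype(np.uint8))
    return [(s[i,4],ce[i],s[i,:4]) for i in range(1,n) if s[i,4]>=amin]
def red(img):
    h=cv2.cvtColor(img,cv2.COLOR_BGR2HSV)
    return ((h[...,0]<9)|(h[...,0]>172))&(h[...,1]>130)
E
python3 - <<'E'
from h import *
t=dict(np.load("top0.npz"));s=dict(np.load("scene0.npz"))
for n,c in(("top",t),("scene",s)):
    for a,ce,bb in blobs(red(c["img"])): print(n,a,ce.round(1),bb,[onz(c,*ce,z).round(1)[:2] for z in(22,18)])
    g=cv2.cvtColor(c["img"],cv2.COLOR_BGR2HSV);w=(g[...,1]<60)&(g[...,2]>90)
    for a,ce,bb in blobs(w,80): print(n,"white",a,ce.round(1),bb)
a=cv2.resize(t["img"][205:305,225:435],None,fx=3.8,fy=3.8,interpolation=cv2.INTER_CUBIC)
b=cv2.resize(s["img"][160:280,100:245],None,fx=4,fy=4,interpolation=cv2.INTER_CUBIC)
cv2.imwrite("pics/c_top.png",a);cv2.imwrite("pics/c_scene.png",b)
E
```

```text
top 24 [  3.2 216.6] [  0 212   8  10] [array([577., 591.]), array([577.2, 593.2])]
top 29 [  7.2 224.9] [  5 219   6  14] [array([558. , 580.8]), array([558.1, 583. ])]
top 42 [  6.3 240. ] [  0 235  12  11] [array([523.7, 581.3]), array([523.7, 583.5])]
top 24 [  9.3 246.7] [  5 243  11   7] [array([508.5, 573.8]), array([508.4, 575.9])]
top 20 [163.8 261. ] [161 258   7   9] [array([473.3, 221.4]), array([473.1, 222.3])]
top white 33193 [241.   33.9] [  0   0 512 131]
top white 743 [184.7 134.9] [156 116  48  34]
top white 741 [345.2 139.1] [329 124  32  33]
top white 1080 [257.7 159.1] [243 137  31  43]
top white 2399 [273.9 251.9] [244 223  59  60]
top white 2459 [393.4 262.2] [363 237  62  52]
top white 218 [232.4 380.1] [215 377  41   7]
scene 33 [356.1 114.3] [352 111   9   9] [array([580.6, 573.9]), array([578.3, 578.9])]
scene 25 [366.6 115.6] [361 110  11  12] [array([611.1, 593.9]), array([608.9, 599.1])]
scene 21 [265.9 149. ] [263 146   6   7] [array([472.1, 220.1]), array([469.3, 223.4])]
scene white 1040 [41.6 14.9] [ 0  0 82 37]
scene white 3853 [250.5  28.8] [183   
[... 261 characters left out ...]
te 377 [44.1 40.3] [ 0 22 92 38]
scene white 4569 [39.8 86.6] [ 0 41 93 92]
scene white 31195 [442.9 278.2] [318  89 194 295]
scene white 826 [406.  186.2] [384 168  52  31]
scene white 653 [214.1 190.8] [192 171  45  33]
scene white 777 [329.  201.5] [315 183  31  39]
scene white 1011 [130.6 231.5] [108 212  45  39]
scene white 644 [278.2 235.1] [259 220  39  32]
scene white 614 [234.2 279.8] [222 265  27  32]
scene white 117 [322.4 334.9] [313 324  20  23]
scene white 205 [  2.7 355.4] [  0 330   9  42]
scene white 136 [302.8 358.3] [292 346  22  25]
scene white 868 [318.2 370.3] [297 351  44  33]
scene white 84 [295.9 380.3] [288 375  17   9]
scene white 98 [343.3 380. ] [335 374  18  10]
```

View pics/c_top.png

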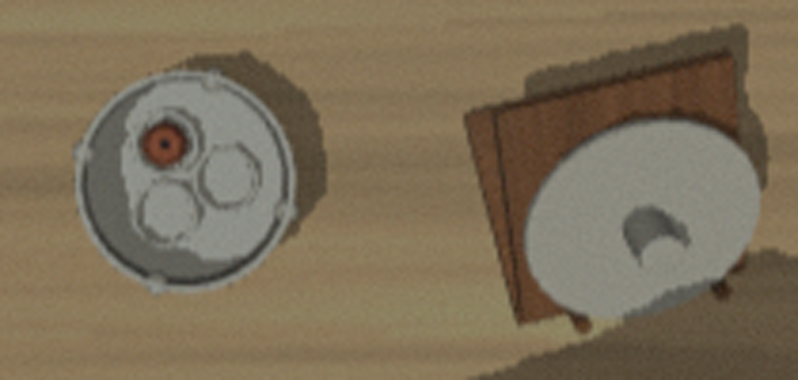

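Crop of the top view: tub rim centre at (187,181), empty cups at (230,175) and (168,211), bead in the third cup at (163,145). The lid flange is centred at about (643,218), the knob top at (665,252), and the pegs at (580,322) and (722,288).

```bash
python3 - <<'E'
from h import *
t=dict(np.load("top0.npz"));s=dict(np.load("scene0.npz"))
def loc(c,u,v,r=9):
    u,v=int(u),int(v);p=c["img"][v-r:v+r+1,u-r:u+r+1]
    h=cv2.cvtColor(p,cv2.COLOR_BGR2HSV)
    i=p.astype(int); m=(i[...,2]>1.7*i[...,1]) & (i[...,2]-i[...,0]>20)
    m|= (i.sum(-1)<130)
    bl=max(blobs(m,5),key=lambda b:b[0]);return bl[1]+[u-r,v-r],bl[0]
for n,a,b,z in(("A",(112,262),(291,132),23),("B",(166,263),(266,150),23),("C",(268,243),(222,197),18)):
    (pa,na),(pb,nb)=loc(t,*a),loc(s,*b)
    print(n,pa.round(1),na,pb.round(1),nb,"top z=mid",onz(t,*pa,z).round(1),"scene",onz(s,*pb,z).round(1),"tri",tri([ray(t,*pa),ray(s,*pb)]).round(1))
# tub contour
for c,bb,z,nm in((t,(244,223,59,60),60,"tub"),(s,(192,171,45,33),60,"tub s"),(t,(363,237,62,52),84,"lid"),(s,(108,212,45,39),84,"lid s")):
    x,y,w,h=bb;g=cv2.cvtColor(c["img"],cv2.COLOR_BGR2HSV);m=((g[...,1]<60)&(g[...,2]>90)).astype(np.uint8)
    mm=np.zeros_like(m);mm[y:y+h,x:x+w]=m[y:y+h,x:x+w]
    k=max(cv2.findContours(mm,0,1)[0],key=len);k=cv2.convexHull(k)
    e=cv2.fitEllipse(k);print(nm,np.round(e[0],1),np.round(e[1],1),round(e[2]),onz(c,*e[0],z).round(1))
print("cups",[onz(t,u/3.8+225,v/3.8+205,18).round(1)[:2] for u,v in((230,175),(168,211))])
print("pegs",[onz(t,u/3.8+225,v/3.8+205,50).round(1)[:2] for u,v in((580,322),(722,288))])
print("knob",onz(t,665/3.8+225,252/3.8+205,108.7))
print("edge",[onz(t,u/3.8+225,v/3.8+205,105).round(1)[:2] for u,v in((465,115),(735,55))])
E
```

```text
A [113.3 262.1] 58 [290.2 131.7] 53 top z=mid [471.9 335.4  23. ] scene [474.6 338.8  23. ] tri [473.3 337.1  22.8]
B [166.1 262.2] 57 [265.4 149.1] 56 top z=mid [470.6 215.8  23. ] scene [472.2 217.4  23. ] tri [471.4 216.7  22.8]
C [264.8 242.7] 13 [222.2 196.3] 46 top z=mid [512.4  -7.   18. ] scene [512.8 -12.   18. ] tri [511.2  -8.3  13.8]
tub [273.2 252.4] [58.8 59.4] 22 [491.5 -25.4  60. ]
tub s [213.7 187.6] [34.4 44.9] 85 [500.1 -29.4  60. ]
lid [393.5 262.3] [49.4 64.8] 65 [ 469.2 -279.4   84. ]
lid s [129.9 230.7] [26.2 54.4] 50 [ 472.8 -281.5   84. ]
cups [array([493.2, -53.6]), array([472.3, -16.5])]
pegs [array([ 408.8, -251.4]), array([ 427.3, -333. ])]
knob [ 451.87444183 -285.87331437  108.7       ]
edge [array([ 526.9, -180.2]), array([ 558.4, -329.2])]
```

View pics/c_scene.png

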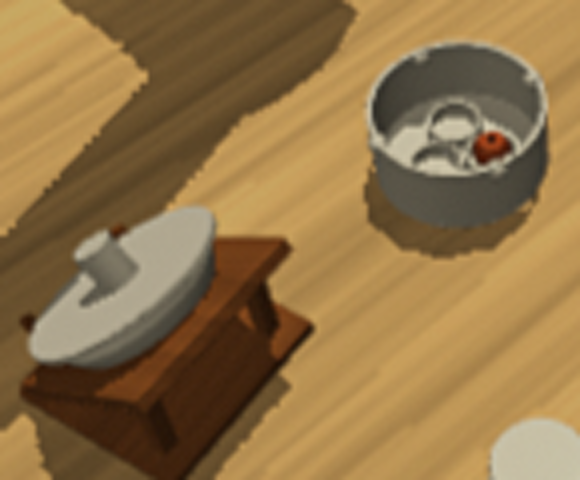

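Scene crop: the knob points towards the robot (top at about (95,245)), and the tub has one bead in the right-hand cup. The positions agree between the views to a few mm, so I'm moving towards the lid and tub for close looks from the wrist camera.

Request:
{"op": "play_rows", "data": {
  "plan": [
    [30,20,4,0,0,0,0.0],
    [32,22,4,0,0,0,0.0],
    [32,22,4,0,0,0,0.0],
    [32,22,4,0,0,0,0.0],
    [32,22,4,0,0,0,0.0]
  ],
  "grip_force": 30
}}

```text
time_s: 0.52
eef_pos: [314.9, -390.6, 248.4]
ee_rot: [-0.003, 0.989, 0.146, -0.001]
force: [0.7, -0.6, 0.4]
grip_width: 0.499
```

Request:
{"op": "play_rows", "data": {
  "plan": [
    [32,22,4,0,0,0,0.0],
    [32,22,4,0,0,0,0.0],
    [32,22,4,0,0,0,0.0],
    [32,22,4,0,0,0,0.0],
    [0,0,0,0,0,0,0.0]
  ]
}}

```text
time_s: 0.93
eef_pos: [452.0, -292.4, 264.8]
ee_rot: [-0.004, 0.989, 0.148, -0.001]
force: [-0.1, 0.2, -1.1]
grip_width: 0.501
```

```bash
cat >> h.py <<'E'
def grab(name,tag):
    from rig import optics
    c=optics.capture(name);np.savez(tag+".npz",**c);cv2.imwrite(f"pics/{tag}.png",c["img"]);return c
def st():
    from rig import sense
    s=sense();q=s["ee_rot"];from scipy.spatial.transform import Rotation as R
    r=R.from_quat([q[1],q[2],q[3],q[0]]).as_matrix()
    print("t",round(s["time_s"],2),"pos",s["eef_pos"].round(1),"z",r[:,2].round(3),"y",r[:,1].round(3),"yaw_y",np.degrees(np.arctan2(r[1,1],r[0,1])).round(1),"F",s["force"].round(1),"w",round(float(s["grip_width"]),3),"q",s["joints"].round(2))
E
python3 - <<'E'
from h import *
st();grab("wrist","w1")
E
```

```text
t 0.93 pos [ 452.  -292.4  264.8] z [-0.002  0.008 -1.   ] y [ 0.293 -0.956 -0.009] yaw_y -72.9 F [-0.1  0.2 -1.1] w 0.501 q [-0.79  0.32  1.39  0.    1.43  0.48]
```

View pics/w1.png

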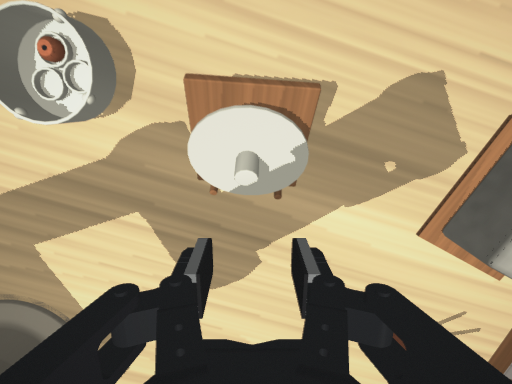

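Request:
{"op": "play_rows", "data": {
  "plan": [
    [3,41,0,0,0,0,0.0],
    [3,41,0,0,0,0,0.0],
    [3,41,0,0,0,0,0.0],
    [0,41,0,0,0,0,0.0],
    [0,41,0,0,0,0,0.0]
  ]
}}

```text
time_s: 1.4
eef_pos: [455.3, -92.4, 260.5]
ee_rot: [-0.005, 0.99, 0.142, -0.004]
force: [0.7, 0.1, -0.5]
grip_width: 0.499
```

Request:
{"op": "play_rows", "data": {
  "plan": [
    [0,30,0,0,0,0,0.0],
    [0,30,0,0,0,0,0.0],
    [0,0,0,0,0,0,0.0]
  ]
}}

```text
time_s: 1.65
eef_pos: [452.5, -26.4, 260.0]
ee_rot: [-0.006, 0.99, 0.143, -0.005]
force: [0.2, -1.2, -0.6]
grip_width: 0.501
```

```bash
python3 - <<'E'
from h import *
st();grab("wrist","w2")
E
```

```text
t 1.65 pos [452.5 -26.4 260. ] z [-0.011  0.01  -1.   ] y [ 0.283 -0.959 -0.013] yaw_y -73.6 F [ 0.2 -1.2 -0.6] w 0.501 q [-0.32  0.14  1.64  0.01  1.37  0.96]
```

View pics/w2.png

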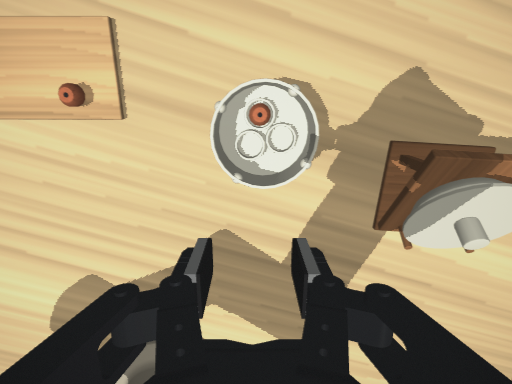

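w1: knob top at (246,178), slab's top edge running (185,75) to (321,84). w2: tub rim centre at (265,133), bead at (260,115), empty cups at (282,137) and (251,144).

```bash
python3 - <<'E'
from h import *
a=dict(np.load("w1.npz"));b=dict(np.load("w2.npz"));t=dict(np.load("top0.npz"));s=dict(np.load("scene0.npz"))
def ell(c,x,y,w,h,nm,z,sat=45,val=120):
    g=cv2.cvtColor(c["img"],cv2.COLOR_BGR2HSV);m=((g[...,1]<sat)).astype(np.uint8)
    mm=np.zeros_like(m);mm[y:y+h,x:x+w]=m[y:y+h,x:x+w]
    k=cv2.convexHull(max(cv2.findContours(mm,0,1)[0],key=len));e=cv2.fitEllipse(k)
    print(nm,np.round(e[0],1),np.round(e[1],1),e[2].__round__(),onz(c,*e[0],z).round(1))
ell(b,200,70,125,125,"tub w2",60);ell(a,180,95,135,105,"lid w1",84)
print("cups",[onz(b,*p,18).round(1) for p in((282,137),(251,144),(260,115))])
print("tub c",onz(b,265,133,60).round(1))
print("knob w1",onz(a,246,178,108.7).round(1),"tri",tri([ray(a,246,178),ray(t,400,271.3),ray(s,123.75,221.25)]).round(1))
print("knob w1+w2",tri([ray(a,246,178),ray(b,477,240)]).round(1))
e=[onz(a,*p,105) for p in((185,75),(321,84))];print("edge",e[0][:2].round(1),e[1][:2].round(1),np.linalg.norm(e[1]-e[0]),"yaw",np.degrees(np.arctan2((e[0]-e[1])[1],(e[0]-e[1])[0]))-90)
print("beadB w2",onz(b,70,94,24).round(1))
E
```

```text
tub w2 [264.2 133. ] [109.4 111.5] 25 [498.6 -26.2  60. ]
lid w1 [247.7 149.9] [ 89.5 121. ] 95 [ 478.5 -279.1   84. ]
cups [array([496.6, -52.3,  18. ]), array([476.4, -16.2,  18. ]), array([514.9, -16.9,  18. ])]
tub c [498.9 -27.1  60. ]
knob w1 [ 453.3 -285.4  108.7] tri [ 453.4 -284.2  107.1]
knob w1+w2 [ 455.4 -285.5  106.1]
edge [ 532.9 -200. ] [ 563.6 -328.1] 131.70826501672207 yaw 13.497466081184172
beadB w2 [472.6 215.5  24. ]
```

Request:
{"op": "play_rows", "data": {
  "plan": [
    [4,41,-20,-0.01,-0.011,0,0.0],
    [4,41,-30,0,0,0,0.0],
    [4,41,-30,0,0,0,0.0],
    [4,41,-30,0,0,0,0.0],
    [4,41,-30,0,0,0,0.0]
  ]
}}

```text
time_s: 2.12
eef_pos: [472.4, 140.2, 141.0]
ee_rot: [0.004, 0.991, 0.134, 0.005]
force: [0.5, 0.1, 0.9]
grip_width: 0.502
```

Request:
{"op": "play_rows", "data": {
  "plan": [
    [0,36,-30,0,0,0,0.0],
    [0,0,-20,0,0,0,0.0],
    [0,0,0,0,0,0,0.0]
  ]
}}

```text
time_s: 2.37
eef_pos: [470.8, 173.4, 87.7]
ee_rot: [0.005, 0.991, 0.134, 0.002]
force: [0.2, -0.2, -0.9]
grip_width: 0.5
```

```bash
python3 - <<'E'
from h import *
st()
c=grab("wrist","w3");i=c["img"].astype(int)
m=(i[...,2]>2.2*i[...,1])&(i[...,2]-i[...,0]>20)
for b in blobs(m,60): print(b[0],b[1].round(1),b[2],onz(c,*b[1],24).round(1))
E
```

```text
t 2.37 pos [470.8 173.4  87.7] z [ 0.004 -0.009 -1.   ] y [ 0.266 -0.964  0.009] yaw_y -74.6 F [ 0.2 -0.2 -0.9] w 0.5 q [ 0.12  0.43  1.74 -0.01  0.96  1.43]
```

Request:
{"op": "play_rows", "data": {
  "plan": [
    [0,40,-10,0.009,0.004,0,0.0],
    [0,3,-10,0,0,0,0.0],
    [0,0,0,0,0,0,0.0]
  ]
}}

```text
time_s: 2.67
eef_pos: [475.4, 213.1, 72.6]
ee_rot: [-0.0, 0.991, 0.13, 0.004]
force: [0.4, -0.2, -0.8]
grip_width: 0.502
```

```bash
python3 - <<'E'
from h import *
st()
c=grab("wrist","w4");i=c["img"].astype(int)
m=(i[...,2]>1.9*i[...,1])&(i[...,2]-i[...,0]>20)
for b in blobs(m,60): print(b[0],b[1].round(1),b[2],onz(c,*b[1],24).round(1))
E
```

```text
t 2.67 pos [475.4 213.1  72.6] z [ 0.007  0.001 -1.   ] y [ 0.258 -0.966  0.001] yaw_y -75.0 F [ 0.4 -0.2 -0.8] w 0.502 q [ 0.2   0.48  1.7  -0.    0.95  1.51]
```

View pics/w4.png

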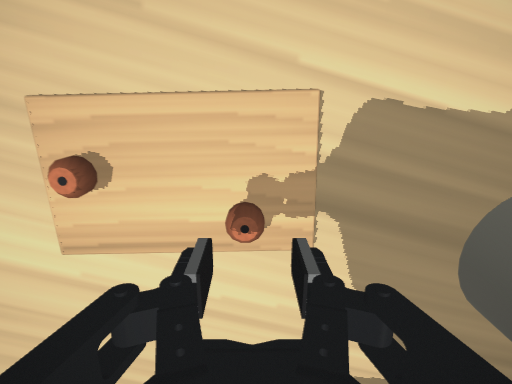

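w4: bead B's bore mark is at (245,229), ahead of and between the fingers; bead A's is at (62,181).

```bash
python3 - <<'E'
from h import *
c=dict(np.load("w4.npz"))
print(onz(c,245,229,34),onz(c,62,181,34))
E
```

```text
[472.14363069 215.96101514  34.        ] [474.1846344  337.70533205  34.        ]
```

Request:
{"op": "play_rows", "data": {
  "plan": [
    [-2.5,2.5,-20,0,-0.006,0,0.0],
    [-1,0.5,-20,0,0,0,0.0],
    [0,0,-12,0,0,0,0.0],
    [0,0,-4,0,0,0,0.0],
    [0,0,0,0,0,0,0.0]
  ]
}}

```text
time_s: 3.13
eef_pos: [478.4, 210.0, 23.8]
ee_rot: [0.0, 0.992, 0.126, 0.014]
force: [-0.1, -0.9, 0.5]
grip_width: 0.506
```

```bash
python3 -c "
from h import *
st()"
```

```text
t 3.13 pos [478.4 210.   23.8] z [ 0.027  0.003 -1.   ] y [ 0.251 -0.968  0.004] yaw_y -75.5 F [-0.1 -0.9  0.5] w 0.506 q [ 0.19  0.56  1.74 -0.    0.81  1.51]
```

Request:
{"op": "play_rows", "data": {
  "plan": [
    [-6,6,0,-0.003,0.027,0,0.0],
    [0,0,0,0,0,0,0.0]
  ]
}}

```text
time_s: 3.3
eef_pos: [474.0, 214.5, 26.3]
ee_rot: [-0.0, 0.992, 0.125, 0.001]
force: [0.2, 0.8, 0.1]
grip_width: 0.503
```

```bash
python3 -c "
from h import *
st()"
```

```text
t 3.3 pos [474.  214.5  26.3] z [ 0.002  0.    -1.   ] y [ 0.248 -0.969  0.   ] yaw_y -75.6 F [0.2 0.8 0.1] w 0.503 q [ 0.2   0.56  1.73 -0.    0.85  1.52]
```

Request:
{"op": "play_rows", "data": {
  "plan": [
    [-2,2,-6,0,0.003,0,0.0],
    [0,0,-4,0,0.003,0,0.0],
    [0,0,0,0,0,0,0.0]
  ]
}}

```text
time_s: 3.55
eef_pos: [474.0, 215.6, 18.3]
ee_rot: [-0.0, 0.992, 0.124, 0.001]
force: [-0.1, -0.2, 1.1]
grip_width: 0.5
```

```bash
python3 -c "
from h import *
st()"
```

```text
t 3.55 pos [474.  215.6  18.3] z [ 0.002  0.001 -1.   ] y [ 0.247 -0.969 -0.001] yaw_y -75.7 F [-0.1 -0.2  1.1] w 0.5 q [0.2  0.58 1.73 0.   0.83 1.52]
```

Request:
{"op": "play_rows", "data": {
  "plan": [
    [-2,0.5,-3,0,0,0,0.0],
    [0,0,0,0,0,0,-0.4],
    [0,0,0,0,0,0,-1],
    [0,0,0,0,0,0,-1],
    [0,0,0,0,0,0,-1]
  ]
}}

```text
time_s: 3.97
eef_pos: [472.4, 215.8, 15.6]
ee_rot: [-0.0, 0.992, 0.124, 0.002]
force: [-0.4, -1.2, -0.4]
grip_width: 0.308
```

Request:
{"op": "play_rows", "data": {
  "plan": [
    [0,0,0,0,0,0,-1],
    [0,0,0,0,0,0,-1],
    [0,0,25,0,0,0,-1],
    [0,0,30,0,0,0,-1],
    [0,0,30,0,0,0,-1]
  ]
}}

```text
time_s: 4.38
eef_pos: [468.3, 214.8, 97.2]
ee_rot: [0.0, 0.992, 0.124, -0.005]
force: [0.6, -0.3, 0.1]
grip_width: 0.304
```

```bash
python3 -c "
from h import *
st()"
```

```text
t 4.38 pos [468.3 214.8  97.2] z [-0.01  -0.001 -1.   ] y [ 0.247 -0.969 -0.001] yaw_y -75.7 F [ 0.6 -0.3  0.1] w 0.304 q [0.2  0.44 1.69 0.   1.02 1.52]
```

Request:
{"op": "play_rows", "data": {
  "plan": [
    [3,-22,4,0,-0.01,0.115,-1],
    [3,-22,4,0,0,0.115,-1],
    [3,-22,0,0,0,0.115,-1],
    [3,-22,0,0,0,0.115,-1],
    [3,-22,0,0,0,0.115,-1]
  ]
}}

```text
time_s: 4.8
eef_pos: [485.6, 104.8, 112.8]
ee_rot: [0.0, 0.911, 0.413, 0.007]
force: [-0.6, -0.9, -0.5]
grip_width: 0.306
```

Request:
{"op": "play_rows", "data": {
  "plan": [
    [2,-22,0,0,0,0.115,-1],
    [2,-22,0,0,0,0.115,-1],
    [2,-22,0,0,0,0.115,-1],
    [2,-22,0,0,0,0.115,-1],
    [2,-22,0,0,0,0.115,-1]
  ]
}}

```text
time_s: 5.22
eef_pos: [495.4, -10.7, 113.0]
ee_rot: [-0.002, 0.746, 0.666, 0.007]
force: [-0.3, 1.2, 0.4]
grip_width: 0.309
```

Request:
{"op": "play_rows", "data": {
  "plan": [
    [2,-22,0,0,0,0.115,-1],
    [2,-22,0,0,0,0.115,-1],
    [0,0,0,0,0,0,-1]
  ]
}}

```text
time_s: 5.47
eef_pos: [499.6, -60.1, 112.9]
ee_rot: [-0.002, 0.659, 0.752, 0.007]
force: [-0.3, -0.2, -0.2]
grip_width: 0.306
```

```bash
python3 -c "
from h import *
st();grab('wrist','w5')"
```

```text
t 5.47 pos [499.6 -60.1 112.9] z [ 0.005  0.013 -1.   ] y [0.991 0.132 0.007] yaw_y 7.6 F [-0.3 -0.2 -0.2] w 0.306 q [-0.36  0.39  1.72  0.02  1.03 -0.5 ]
```

View pics/w5.png

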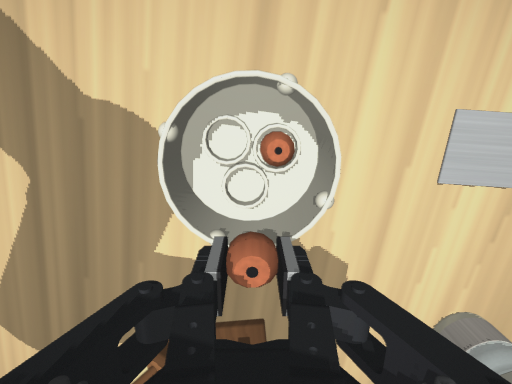

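w5: the bead is held centred between the pads; the tub's empty cups are at (228,138) and (246,184), the full one at (278,148), and the rim centre at about (250,156).

```bash
python3 - <<'E'
from h import *
c=dict(np.load("w5.npz"))
for p in((228,138),(246,184),(278,148)): print(onz(c,*p,18).round(1))
print(onz(c,250,156,60).round(1)); print(onz(c,252,271,125).round(1))
E
```

```text
[475.5 -11.7  18. ]
[494.7 -47.8  18. ]
[516.7 -14.3  18. ]
[494.  -17.1  60. ]
[501.2 -64.9 125. ]
```

Request:
{"op": "play_rows", "data": {
  "plan": [
    [-4,9.5,0,-0.013,0.005,-0.04,-1],
    [0,0,-15,0,0,-0.03,-1],
    [0,0,-20,0,0,0,-1],
    [0,0,-15,0,0,0,-1],
    [0,0,0,0,0,0,-1]
  ]
}}

```text
time_s: 5.93
eef_pos: [494.8, -45.6, 61.8]
ee_rot: [0.001, 0.692, 0.722, 0.001]
force: [-0.8, 0.5, -0.7]
grip_width: 0.307
```

```bash
python3 -c "
from h import *
st()"
```

```text
t 5.93 pos [494.8 -45.6  61.8] z [ 0.002 -0.    -1.   ] y [0.999 0.042 0.002] yaw_y 2.4 F [-0.8  0.5 -0.7] w 0.307 q [-0.33  0.46  1.78  0.    0.9  -0.37]
```

Request:
{"op": "play_rows", "data": {
  "plan": [
    [0.5,-5,-10,0,0,0,-1],
    [0,0,-10,0,0,0,-1],
    [0,0,-8,0,0,0,-1],
    [0,0,0,0,0,0,-1]
  ]
}}

```text
time_s: 6.27
eef_pos: [495.7, -49.6, 32.7]
ee_rot: [0.001, 0.693, 0.721, 0.001]
force: [-0.2, 0.2, -0.4]
grip_width: 0.306
```

```bash
python3 -c "
from h import *
st()"
```

```text
t 6.27 pos [495.7 -49.6  32.7] z [ 0.003 -0.    -1.   ] y [0.999 0.04  0.003] yaw_y 2.3 F [-0.2  0.2 -0.4] w 0.306 q [-0.34  0.51  1.79  0.    0.83 -0.38]
```

Request:
{"op": "play_rows", "data": {
  "plan": [
    [0,-1,-7,0,0,0,-1],
    [0,0,-6,0,0,0,-1],
    [0,0,0,0,0,0,-1]
  ]
}}

```text
time_s: 6.52
eef_pos: [496.1, -50.8, 18.8]
ee_rot: [0.002, 0.693, 0.721, 0.001]
force: [-0.1, -0.2, 0.1]
grip_width: 0.308
```

```bash
python3 -c "
from h import *
st();grab('wrist','w6')"
```

```text
t 6.52 pos [496.1 -50.8  18.8] z [ 0.004 -0.001 -1.   ] y [0.999 0.04  0.004] yaw_y 2.3 F [-0.1 -0.2  0.1] w 0.308 q [-0.34  0.54  1.8   0.    0.8  -0.38]
```

View pics/w6.png

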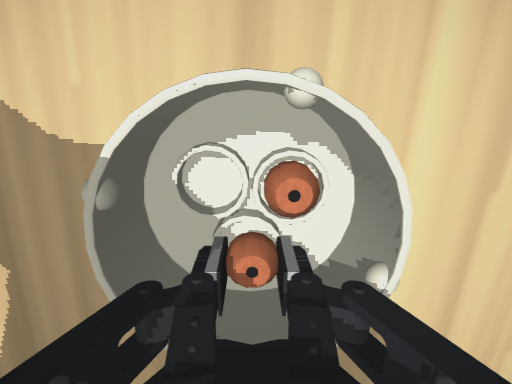

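w6: the bead hangs over the near cup (bore mark at (252,271), the cup's far rim at (250,212)); the other cups are at (214,181) and (292,186).

```bash
python3 - <<'E'
from h import *
c=dict(np.load("w6.npz"))
p=onz(c,214,180,18);q=onz(c,291,184,18);print(p,q,np.linalg.norm(p-q))
m=(p+q)/2;d=(q-p)/np.linalg.norm(q-p);n=np.array([d[1],-d[0],0]);print("cup1",m+n*36)
print("far rim",onz(c,250,211,18),"held bore",onz(c,252,271,37))
E
```

```text
[476.51746093 -11.79973393  18.        ] [515.6137663  -12.38874359  18.        ] 39.10074201510275
cup1 [495.52331322 -48.09015395  18.        ]
far rim [495.34209762 -27.82244885  18.        ] held bore [497.24123691 -51.7178217   37.        ]
```

Request:
{"op": "play_rows", "data": {
  "plan": [
    [-1,2.5,-0.5,0,0,0,-1],
    [0,0,0,0,0,0,-1],
    [0,0,0,0,0,0,-0.1],
    [0,0,0,0,0,0,-0.1],
    [0,0,0,0,0,0,-0.1]
  ]
}}

```text
time_s: 6.98
eef_pos: [495.9, -48.2, 19.8]
ee_rot: [0.003, 0.693, 0.721, 0.002]
force: [0.0, -0.3, 0.5]
grip_width: 0.45
```

Request:
{"op": "play_rows", "data": {
  "plan": [
    [0,0,15,0,0,0,-0.1],
    [0,0,35,0,0,0,-0.1],
    [0,0,35,0,0,0,-0.1],
    [0,0,10,0,0,0,-0.1],
    [0,0,0,0,0,0,-0.1]
  ]
}}

```text
time_s: 7.4
eef_pos: [494.6, -47.8, 118.4]
ee_rot: [0.002, 0.693, 0.721, 0.001]
force: [0.2, -0.0, 0.6]
grip_width: 0.451
```

```bash
python3 - <<'E'
from h import *
st();c=grab('wrist','w7');i=c["img"].astype(int)
m=(i[...,2]>1.9*i[...,1])&(i[...,2]-i[...,0]>20)
for b in blobs(m,60): print(b[0],b[1].round(1),b[2],onz(c,*b[1],22).round(1))
E
```

```text
t 7.4 pos [494.6 -47.8 118.4] z [ 0.004 -0.001 -1.   ] y [0.999 0.04  0.004] yaw_y 2.3 F [ 0.2 -0.   0.6] w 0.451 q [-0.33  0.37  1.73  0.    1.03 -0.37]
```

View pics/w7.png

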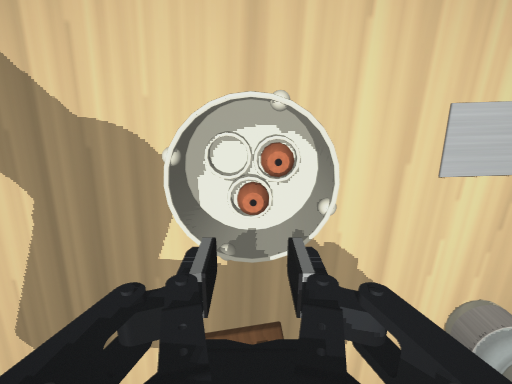

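w7: bead B sits in its cup (bore mark at (253,202)), the empty cup is at (229,154). Now for bead A.

Request:
{"op": "play_rows", "data": {
  "plan": [
    [-2,38,0,0,0,0,0],
    [-2,40,0,0,0,0,0],
    [-2,40,0,0,0,0,0],
    [-2,40,0,0,0,0,0],
    [-2,40,0,0,0,0,0]
  ]
}}

```text
time_s: 7.87
eef_pos: [482.6, 150.4, 112.5]
ee_rot: [0.0, 0.698, 0.716, -0.001]
force: [0.4, -0.7, -0.7]
grip_width: 0.501
```

Request:
{"op": "play_rows", "data": {
  "plan": [
    [-2,40,0,0,0,0,0],
    [-2,40,-5,0,0,0,0],
    [-2,40,-8,0,0,0,0],
    [-2,30,-10,0,0,0,0],
    [0,0,0,0,0,0,0]
  ]
}}

```text
time_s: 8.28
eef_pos: [468.9, 310.8, 81.7]
ee_rot: [-0.002, 0.696, 0.718, -0.004]
force: [0.7, 0.5, -0.8]
grip_width: 0.495
```

```bash
python3 - <<'E'
from h import *
st();c=dict(np.load("w7.npz"))
print(onz(c,253,202,30),onz(c,229,154,18),onz(c,278,162,30))
E
```

```text
t 8.28 pos [468.9 310.8  81.7] z [-0.009 -0.003 -1.   ] y [ 0.999  0.032 -0.009] yaw_y 1.8 F [ 0.7  0.5 -0.8] w 0.495 q [0.38 0.56 1.55 0.   1.04 0.35]
[497.18703814 -49.76214368  30.        ] [475.67603207 -12.26387111  18.        ] [515.82596347 -15.13867557  30.        ]
```

Request:
{"op": "play_rows", "data": {
  "plan": [
    [5,26,0,0.003,-0.009,0,0],
    [0,2,-15,0,0,0,0],
    [0,0,-15,0,0,0,0],
    [0,0,-12,0,0,0,0],
    [0,0,0,0,0,0,0]
  ]
}}

```text
time_s: 8.7
eef_pos: [470.4, 340.4, 30.3]
ee_rot: [-0.001, 0.694, 0.72, -0.005]
force: [-0.3, 0.5, -0.0]
grip_width: 0.499
```

```bash
python3 - <<'E'
from h import *
st()
E
```

```text
t 8.7 pos [470.4 340.4  30.3] z [-0.008 -0.005 -1.   ] y [ 0.999  0.036 -0.009] yaw_y 2.0 F [-0.3  0.5 -0. ] w 0.499 q [ 0.42  0.66  1.53 -0.    0.96  0.39]
```

Request:
{"op": "play_rows", "data": {
  "plan": [
    [3.4,-3,-2,0.005,-0.008,0,0],
    [0,0,-6,0,0,0,0],
    [0,0,-5,0,0,0,0],
    [0,0,0,0,0,0,0]
  ]
}}

```text
time_s: 9.03
eef_pos: [474.0, 335.5, 15.2]
ee_rot: [-0.001, 0.695, 0.719, -0.001]
force: [-0.2, 0.1, 0.2]
grip_width: 0.499
```

```bash
python3 - <<'E'
from h import *
st();c=grab("wrist","w8");i=c["img"].astype(int)
m=(i[...,2]>2.0*i[...,1])&(i[...,2]-i[...,0]>25)
for b in blobs(m,200): print(b[0],b[1].round(1),b[2])
E
```

```text
t 9.03 pos [474.  335.5  15.2] z [-0.002 -0.    -1.   ] y [ 0.999  0.034 -0.002] yaw_y 2.0 F [-0.2  0.1  0.2] w 0.499 q [0.41 0.68 1.54 0.   0.92 0.38]
```

Request:
{"op": "play_rows", "data": {
  "plan": [
    [0,1.5,0.5,0,0,0,0],
    [0,0,0,0,0,0,-0.4],
    [0,0,0,0,0,0,-1],
    [0,0,0,0,0,0,-1],
    [0,0,0,0,0,0,-1]
  ]
}}

```text
time_s: 9.5
eef_pos: [475.2, 337.7, 18.0]
ee_rot: [0.0, 0.695, 0.719, 0.001]
force: [0.3, 0.4, -0.7]
grip_width: 0.308
```

Request:
{"op": "play_rows", "data": {
  "plan": [
    [0,0,0,0,0,0,-1],
    [0,0,0,0,0,0,-1],
    [0,0,25,0,0,0,-1],
    [0,0,35,0,0,0,-1],
    [0,-10,35,0,0,0,-1]
  ]
}}

```text
time_s: 9.92
eef_pos: [470.8, 326.7, 108.6]
ee_rot: [-0.003, 0.694, 0.72, -0.006]
force: [0.3, 0.3, 0.6]
grip_width: 0.311
```

```bash
python3 - <<'E'
from h import *
st();c=grab("wrist","w9");i=c["img"].astype(int)
m=(i[...,2]>1.8*i[...,1])&(i[...,2]-i[...,0]>25)
for n in ("w6","w9"):
    i=np.load(n+".npz")["img"].astype(int);m=(i[...,2]>1.8*i[...,1])&(i[...,2]-i[...,0]>25)
    for b in blobs(m,200): print(n,b[0],b[1].round(1),b[2])
E
```

```text
t 9.92 pos [470.8 326.7 108.6] z [-0.012 -0.004 -1.   ] y [ 0.999  0.035 -0.012] yaw_y 2.0 F [0.3 0.3 0.6] w 0.311 q [0.4  0.54 1.49 0.   1.12 0.37]
```

Request:
{"op": "play_rows", "data": {
  "plan": [
    [2,-34,2,0.004,-0.012,0.105,-1],
    [2,-34,2,0,0,0.105,-1],
    [1,-34,2,0,0,0.105,-1],
    [1,-34,2,0,0,0.105,-1],
    [0,-34,2,0,0,0.105,-1]
  ]
}}

```text
time_s: 10.38
eef_pos: [480.3, 155.5, 130.1]
ee_rot: [0.004, 0.473, 0.881, 0.01]
force: [0.8, 0.7, -0.6]
grip_width: 0.309
```

Request:
{"op": "play_rows", "data": {
  "plan": [
    [0,-34,0,0,0,0.105,-1],
    [0,-34,0,0,0,0.105,-1],
    [0,-34,0,0,0,0.105,-1],
    [0,-34,0,0,0,0.105,-1],
    [0,-20,0,0,0,0.08,-1]
  ]
}}

```text
time_s: 10.8
eef_pos: [479.5, -6.2, 130.9]
ee_rot: [0.003, 0.233, 0.972, 0.011]
force: [0.4, 0.5, 0.5]
grip_width: 0.309
```

```bash
python3 - <<'E'
from h import *
st();c=dict(np.load("w6.npz"));print(c["img"][195:200,280],c["img"][255,250])
E
```

```text
t 10.8 pos [479.5  -6.2 130.9] z [ 0.011  0.021 -1.   ] y [0.453 0.891 0.023] yaw_y 63.0 F [0.4 0.5 0.5] w 0.309 q [-0.27  0.32  1.77  0.03  1.04 -1.38]
[[ 85 121 202]
 [ 85 121 202]
 [ 84 120 203]
 [ 85 122 204]
 [ 85 121 205]] [ 71 100 167]
```

Ratio threshold should be about 1.5. Correct and descend towards cup 2 at (475, -13).

Request:
{"op": "play_rows", "data": {
  "plan": [
    [-4,-7,0,-0.021,0.011,0,-1],
    [0,0,-20,0,0,0,-1],
    [0,0,-25,0,0,0,-1],
    [0,0,-20,0,0,0,-1],
    [0,0,0,0,0,0,-1]
  ]
}}

```text
time_s: 11.22
eef_pos: [476.3, -19.9, 65.0]
ee_rot: [0.003, 0.234, 0.972, -0.001]
force: [-0.8, -0.5, -0.7]
grip_width: 0.307
```

```bash
python3 - <<'E'
from h import *
st()
E
```

```text
t 11.22 pos [476.3 -19.9  65. ] z [ 0.005 -0.004 -1.   ] y [ 0.456  0.89  -0.001] yaw_y 62.9 F [-0.8 -0.5 -0.7] w 0.307 q [-0.29  0.42  1.84 -0.    0.88 -1.38]
```

Request:
{"op": "play_rows", "data": {
  "plan": [
    [-1.5,6.5,-4,0.004,0.005,0,-1],
    [0,0,-12,0,0,0,-1],
    [0,0,-12,0,0,0,-1],
    [0,0,0,0,0,0,-1]
  ]
}}

```text
time_s: 11.55
eef_pos: [475.9, -12.1, 38.5]
ee_rot: [0.001, 0.234, 0.972, 0.0]
force: [-0.5, 0.5, 0.6]
grip_width: 0.303
```

```bash
python3 - <<'E'
from h import *
st()
E
```

```text
t 11.55 pos [475.9 -12.1  38.5] z [ 0.002  0.    -1.   ] y [0.456 0.89  0.001] yaw_y 62.9 F [-0.5  0.5  0.6] w 0.303 q [-0.27  0.47  1.86  0.    0.82 -1.37]
```

Request:
{"op": "play_rows", "data": {
  "plan": [
    [-0.8,-0.8,-8,0,0,0,-1],
    [0,0,-7,0,0,0,-1],
    [0,0,-4,0,0,0,-1],
    [0,0,0,0,0,0,-1]
  ]
}}

```text
time_s: 11.88
eef_pos: [476.5, -12.4, 20.8]
ee_rot: [0.003, 0.234, 0.972, 0.0]
force: [0.2, -0.1, -0.2]
grip_width: 0.304
```

```bash
python3 - <<'E'
from h import *
st();c=grab('wrist','w10');i=c["img"].astype(int)
m=(i[...,2]>1.45*i[...,1])&(i[...,2]>1.9*i[...,0])&(i[...,2]>90)
for b in blobs(m,150): print(b[0],b[1].round(1),b[2],onz(c,*b[1],24).round(1))
E
```

```text
t 11.88 pos [476.5 -12.4  20.8] z [ 0.006 -0.001 -1.   ] y [0.455 0.891 0.002] yaw_y 62.9 F [ 0.2 -0.1 -0.2] w 0.304 q [-0.27  0.5   1.87  0.    0.77 -1.37]
2103 [250.9 253.1] [226 227  51  55] [476.3 -12.8  24. ]
981 [269.3 304.8] [255 280  34  49] [510.5 -18.6  24. ]
195 [224.  309.3] [216 292  16  34] [501.4 -43.   24. ]
```

Request:
{"op": "play_rows", "data": {
  "plan": [
    [-1.5,-0.5,-1.5,0,0,0,-1],
    [0,0,0,0,0,0,-1],
    [0,0,0,0,0,0,-0.1],
    [0,0,0,0,0,0,-0.1],
    [0,0,0,0,0,0,-0.1]
  ]
}}

```text
time_s: 12.35
eef_pos: [475.7, -13.2, 20.6]
ee_rot: [0.004, 0.234, 0.972, 0.0]
force: [-0.3, 0.5, 0.4]
grip_width: 0.448
```

Request:
{"op": "play_rows", "data": {
  "plan": [
    [0,0,15,0,0,0,-0.1],
    [0,0,35,0,0,0,-0.1],
    [0,0,38,0,0,0,-0.1],
    [0,0,38,0,0,0,-0.1],
    [0,0,0,0,0,0,-0.1]
  ]
}}

```text
time_s: 12.77
eef_pos: [473.6, -12.8, 150.8]
ee_rot: [0.002, 0.234, 0.972, 0.001]
force: [0.4, 0.1, 0.6]
grip_width: 0.447
```

```bash
python3 - <<'E'
from h import *
st()
for n in("w7","w11"):
    c=grab('wrist','w11') if n=="w11" else dict(np.load("w7.npz"));i=c["img"].astype(int)
    m=(i[...,2]>1.45*i[...,1])&(i[...,2]>1.9*i[...,0])&(i[...,2]>90)
    for b in blobs(m,150): print(n,b[0],b[1].round(1),b[2],onz(c,*b[1],22).round(1))
E
```

```text
t 12.77 pos [473.6 -12.8 150.8] z [ 0.004  0.    -1.   ] y [0.455 0.89  0.002] yaw_y 62.9 F [0.4 0.1 0.6] w 0.447 q [-0.28  0.28  1.76  0.    1.09 -1.37]
w7 789 [276.8 158.9] [262 143  32  34] [515.5 -14.1  22. ]
w7 729 [252.4 197.8] [238 182  31  33] [496.7 -48.7  22. ]
w11 576 [252.  185.6] [239 172  27  28] [473.9 -12.3  22. ]
w11 520 [228.7 218.8] [216 206  27  27] [494.1 -48.9  22. ]
w11 547 [268.2 220. ] [256 207  26  27] [513.3 -14.2  22. ]
```

All three cups now hold beads: the centroids cast to (474,-12), (494,-49) and (513,-14), with about 41 mm between them. Next is the lid, at yaw 13.5° and tilt 35°.

Request:
{"op": "play_rows", "data": {
  "plan": [
    [-7,-30,14,0,0,-0.1,0],
    [-7,-35,14,0,0,-0.11,0],
    [-7,-35,14,0,0,-0.11,0],
    [-7,-35,14,0,0,-0.11,0],
    [-7,-35,14,0,0,-0.11,0]
  ]
}}

```text
time_s: 13.23
eef_pos: [433.6, -181.9, 214.9]
ee_rot: [-0.004, 0.489, 0.872, 0.002]
force: [0.9, -0.5, 0.2]
grip_width: 0.5
```

Request:
{"op": "play_rows", "data": {
  "plan": [
    [-8,-35,0,0,0,-0.11,0],
    [-8,-35,0,0,0,-0.11,0],
    [-8,-35,0,0,0,-0.11,0],
    [0,0,0,0,0,0,0]
  ]
}}

```text
time_s: 13.57
eef_pos: [406.1, -297.1, 213.8]
ee_rot: [-0.003, 0.637, 0.771, 0.002]
force: [0.3, 1.0, 0.1]
grip_width: 0.502
```

Request:
{"op": "play_rows", "data": {
  "plan": [
    [0,0,0,0.024,-0.1,0,0],
    [0,0,0,0.024,-0.1,0,0],
    [0,0,0,0.024,-0.1,0,0],
    [0,0,0,0.024,-0.1,0,0],
    [0,0,0,0.0,0,0,0]
  ]
}}

```text
time_s: 13.98
eef_pos: [405.5, -298.3, 208.1]
ee_rot: [0.122, 0.624, 0.752, 0.172]
force: [-1.0, 1.4, -0.8]
grip_width: 0.502
```

```bash
python3 - <<'E'
from h import *
st()
E
```

```text
t 13.98 pos [ 405.5 -298.3  208.1] z [ 0.399  0.106 -0.911] y [0.897 0.162 0.412] yaw_y 10.2 F [-1.   1.4 -0.8] w 0.502 q [-1.08  0.18  1.79  0.47  1.11 -1.47]
```

```bash
cat >> h.py <<'E'
def togo(pos,yaw,tilt):
    from rig import sense
    from scipy.spatial.transform import Rotation as R
    s=sense();q=s["ee_rot"];r=R.from_quat([q[1],q[2],q[3],q[0]])
    c,n=np.cos(np.radians(yaw)),np.sin(np.radians(yaw));a=np.radians(tilt)
    y=np.array([np.cos(a)*c,np.cos(a)*n,np.sin(a)]);z=np.array([np.sin(a)*c,np.sin(a)*n,-np.cos(a)])
    T=R.from_matrix(np.c_[np.cross(y,z),y,z])
    d=np.array(pos)-s["eef_pos"];print("d",d.round(1),"along tool",(r.as_matrix().T@d).round(1),"rot",(T*r.inv()).as_rotvec().round(3))
AX=np.array([-.558,-.134,.819]);KT=np.array([453.5,-285,108.])
E
python3 - <<'E'
from h import *
togo(KT+60*AX,13.5,35)
E
```

```text
d [ 14.5   5.3 -50.9] along tool [ 0.8 -7.1 52.7] rot [ 0.01  -0.188  0.04 ]
```

Request:
{"op": "play_rows", "data": {
  "plan": [
    [5,2,-15,0.005,-0.094,0.02,0],
    [5,2,-15,0.005,-0.094,0.02,0],
    [4,1,-14,0,0,0,0],
    [0,0,0,0,0,0,0]
  ]
}}

```text
time_s: 14.32
eef_pos: [419.1, -292.5, 160.6]
ee_rot: [0.185, 0.591, 0.749, 0.236]
force: [-0.1, -0.5, -0.5]
grip_width: 0.496
```

```bash
python3 - <<'E'
from h import *
st();togo(KT+60*AX,13.5,35);c=grab("wrist","w12")
E
```

```text
t 14.32 pos [ 419.1 -292.5  160.6] z [ 0.555  0.135 -0.821] y [0.798 0.19  0.572] yaw_y 13.4 F [-0.1 -0.5 -0.5] w 0.496 q [-1.14  0.25  1.93  0.74  0.98 -1.8 ]
d [ 0.9 -0.6 -3.5] along tool [-0.8 -1.4  3.3] rot [-0.001 -0.003  0.   ]
```

View pics/w12.png

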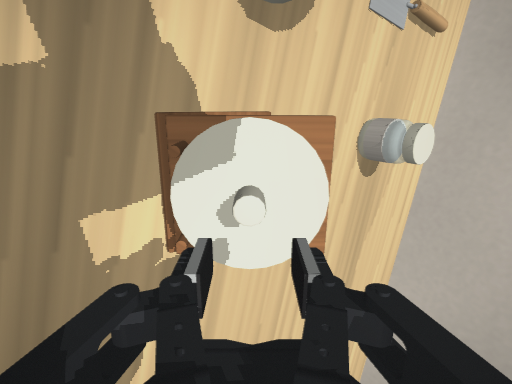

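w12: looking along the lid's axis, the flange is nearly a circle around (250,193) and the knob top is at (249,210), between the jaws; the pegs are on the left.

```bash
python3 - <<'E'
from h import *
from rig import sense
c=dict(np.load("w12.npz"));a=dict(np.load("w1.npz"))
k=tri([ray(c,249,210),ray(a,246,178)]);print("tri",k.round(1),"plane",onz(c,249,210,108).round(1))
# flange centre on flange plane: KT-30*AX
o,d=ray(c,250,193);f=KT-30*AX;p=o+d*((f-o)@AX)/(d@AX);print("flange c",p.round(1),"expected",f.round(1),"-> knob", (p+30*AX).round(1))
for dist in(35,10,-24): togo(k+dist*AX,13.5,35)
E
```

```text
tri [ 453.1 -284.9  107.2] plane [ 452.5 -284.   108. ]
flange c [ 469.  -276.    83.4] expected [ 470.2 -281.    83.4] -> knob [ 452.2 -280.   108. ]
d [ 14.2   3.2 -26. ] along tool [-0.2 -2.9 29.6] rot [-0.    -0.002 -0.   ]
d [ 28.1   6.6 -46.4] along tool [-0.2 -2.9 54.6] rot [-0.    -0.002 -0.   ]
d [ 47.1  11.1 -74.3] along tool [-0.2 -2.8 88.6] rot [-0.    -0.002 -0.   ]
```

Request:
{"op": "play_rows", "data": {
  "plan": [
    [7,2,-13,0,0,0,0],
    [9,2,-13,0,0,0,0],
    [9,2,-12,0,0,0,0],
    [0,0,0,0,0,0,0]
  ]
}}

```text
time_s: 14.7
eef_pos: [446.9, -286.9, 125.3]
ee_rot: [0.184, 0.589, 0.751, 0.233]
force: [-0.8, 0.7, 0.7]
grip_width: 0.5
```

```bash
python3 - <<'E'
from h import *
st();togo(np.array([453.1,-284.9,107.5])-24*AX,13.5,35)
E
```

```text
t 14.7 pos [ 446.9 -286.9  125.3] z [ 0.551  0.133 -0.824] y [0.8   0.197 0.567] yaw_y 13.8 F [-0.8  0.7  0.7] w 0.5 q [-1.07  0.33  1.92  0.79  0.89 -1.83]
d [ 19.6   5.2 -37.4] along tool [ 0.5 -4.5 42.3] rot [ 0.004 -0.007 -0.005]
```

Request:
{"op": "play_rows", "data": {
  "plan": [
    [-2,0,-6,0.004,-0.007,-0.005,0],
    [4,1,-8,0,0,0,0],
    [5,1,-8,0,0,0,0],
    [0,0,0,0,0,0,0]
  ]
}}

```text
time_s: 15.03
eef_pos: [455.1, -285.3, 104.2]
ee_rot: [0.187, 0.589, 0.75, 0.235]
force: [0.4, 0.0, 0.1]
grip_width: 0.502
```

```bash
python3 - <<'E'
from h import *
st();togo(np.array([453.1,-284.9,107.5])-24*AX,13.5,35)
E
```

```text
t 15.03 pos [ 455.1 -285.3  104.2] z [ 0.558  0.133 -0.819] y [0.796 0.194 0.574] yaw_y 13.7 F [0.4 0.  0.1] w 0.502 q [-1.06  0.38  1.93  0.83  0.84 -1.87]
d [ 11.4   3.6 -16.3] along tool [ 0.9  0.4 20.2] rot [ 0.003  0.001 -0.002]
```

Request:
{"op": "play_rows", "data": {
  "plan": [
    [4,1.2,-6,0,0,0,0],
    [3.5,1.2,-5,0,0,0,0],
    [3,1,-4,0,0,0,0],
    [0,0,0,0,0,0,0]
  ]
}}

```text
time_s: 15.37
eef_pos: [466.7, -282.0, 88.1]
ee_rot: [0.187, 0.589, 0.75, 0.235]
force: [-0.2, 0.2, -0.4]
grip_width: 0.499
```

```bash
python3 - <<'E'
from h import *
st();togo(np.array([453.1,-284.9,107.5])-24*AX,13.5,35)
E
```

```text
t 15.37 pos [ 466.7 -282.    88.1] z [ 0.558  0.132 -0.819] y [0.796 0.194 0.573] yaw_y 13.7 F [-0.2  0.2 -0.4] w 0.499 q [-1.03  0.42  1.92  0.86  0.8  -1.89]
d [-0.2  0.3 -0.2] along tool [ 0.3 -0.2  0.1] rot [ 0.003  0.001 -0.002]
```

Right on. Close at a firmer grip.

Request:
{"op": "play_rows", "data": {
  "plan": [
    [0,0,0,0,0,0,-0.2],
    [0,0,0,0,0,0,-0.5],
    [0,0,0,0,0,0,-1],
    [0,0,0,0,0,0,-1],
    [0,0,0,0,0,0,-1]
  ],
  "grip_force": 80
}}

```text
time_s: 15.78
eef_pos: [466.5, -282.1, 88.4]
ee_rot: [0.187, 0.589, 0.75, 0.235]
force: [-1.1, 0.2, -0.3]
grip_width: 0.278
```

Request:
{"op": "play_rows", "data": {
  "plan": [
    [0,0,0,0,0,0,-1],
    [0,0,0,0,0,0,-1]
  ]
}}

```text
time_s: 15.95
eef_pos: [466.5, -282.2, 88.5]
ee_rot: [0.187, 0.589, 0.75, 0.235]
force: [0.6, 0.7, -0.8]
grip_width: 0.275
```

```bash
python3 - <<'E'
from h import *
st();togo(np.array([453.1,-284.9,107.5])-24*AX,13.5,35)
E
```

```text
t 15.95 pos [ 466.5 -282.2   88.5] z [ 0.558  0.132 -0.819] y [0.796 0.195 0.573] yaw_y 13.8 F [ 0.6  0.7 -0.8] w 0.275 q [-1.03  0.42  1.92  0.86  0.8  -1.89]
d [ 0.   0.5 -0.6] along tool [ 0.5 -0.2  0.6] rot [ 0.004  0.001 -0.002]
```

Request:
{"op": "play_rows", "data": {
  "plan": [
    [-6,-1.5,9,0,0,0,-1],
    [-11,-2.7,16,0,0,0,-1],
    [-13,-3,20,0,0,0,-1],
    [-8,0,30,0,0,0,-1],
    [0,0,35,0,0,0,-1]
  ]
}}

```text
time_s: 16.37
eef_pos: [423.5, -286.5, 197.7]
ee_rot: [0.181, 0.591, 0.75, 0.237]
force: [0.6, -0.4, -1.5]
grip_width: 0.279
```

```bash
python3 - <<'E'
from h import *
st();togo([495,-25.5,200],13.5,0)
E
```

```text
t 16.37 pos [ 423.5 -286.5  197.7] z [ 0.55   0.141 -0.823] y [0.801 0.189 0.568] yaw_y 13.3 F [ 0.6 -0.4 -1.5] w 0.279 q [-1.13  0.19  1.88  0.69  1.06 -1.71]
d [ 71.5 261.    2.3] along tool [236.8 107.9  74.3] rot [-0.15   0.585  0.001]
```

Request:
{"op": "play_rows", "data": {
  "plan": [
    [7,24,2,-0.02,0.06,0,-1],
    [7,24,2,-0.02,0.06,0,-1],
    [7,24,2,-0.02,0.06,0,-1],
    [7,24,2,-0.02,0.06,0,-1],
    [7,24,2,-0.02,0.06,0,-1]
  ]
}}

```text
time_s: 16.78
eef_pos: [455.1, -171.7, 218.9]
ee_rot: [0.103, 0.615, 0.775, 0.097]
force: [-0.1, -0.7, -1.5]
grip_width: 0.281
```

Request:
{"op": "play_rows", "data": {
  "plan": [
    [7,24,0,-0.01,0.06,0,-1],
    [7,24,0,-0.01,0.06,0,-1],
    [7,24,0,-0.01,0.06,0,-1],
    [7,24,0,-0.01,0.06,0,-1],
    [0,0,0,0,0,0,-1]
  ]
}}

```text
time_s: 17.2
eef_pos: [482.7, -68.9, 224.8]
ee_rot: [0.022, 0.621, 0.784, -0.001]
force: [0.2, -0.5, -0.6]
grip_width: 0.277
```

```bash
python3 - <<'E'
from h import *
st();togo([495,-25.5,130],13.5,0)
E
```

```text
t 17.2 pos [482.7 -68.9 224.8] z [ 0.034 -0.029 -0.999] y [0.973 0.229 0.027] yaw_y 13.2 F [ 0.2 -0.5 -0.6] w 0.277 q [-0.37  0.21  1.64 -0.02  1.24 -0.6 ]
d [ 12.3  43.4 -94.8] along tool [42.8 19.3 93.9] rot [0.029 0.034 0.005]
```

Request:
{"op": "play_rows", "data": {
  "plan": [
    [5,20,-10,0.015,0.017,0.005,-1],
    [5,20,-20,0.014,0.017,0,-1],
    [2,3,-25,0,0,0,-1],
    [0,0,-25,0,0,0,-1],
    [0,0,0,0,0,0,-1]
  ]
}}

```text
time_s: 17.62
eef_pos: [494.5, -24.5, 146.2]
ee_rot: [0.002, 0.619, 0.785, 0.0]
force: [-0.8, 0.8, -1.8]
grip_width: 0.279
```

```bash
python3 - <<'E'
from h import *
st();togo([495,-25.5,110],13.5,0)
t=grab("top","t2");s=grab("scene","s2");w=grab("wrist","w13")
a=cv2.resize(t["img"][190:300,210:340],None,fx=3,fy=3,interpolation=cv2.INTER_CUBIC)
b=cv2.resize(s["img"][125:235,160:275],None,fx=3,fy=3,interpolation=cv2.INTER_CUBIC)
cv2.imwrite("pics/m.png",np.hstack([a,b]))
E
```

```text
t 17.62 pos [494.5 -24.5 146.2] z [ 0.004 -0.003 -1.   ] y [0.973 0.233 0.003] yaw_y 13.5 F [-0.8  0.8 -1.8] w 0.279 q [-0.29  0.33  1.71 -0.    1.1  -0.52]
d [  0.5  -1.  -36.2] along tool [-0.9  0.2 36.2] rot [0.003 0.004 0.001]
```

View pics/m.png

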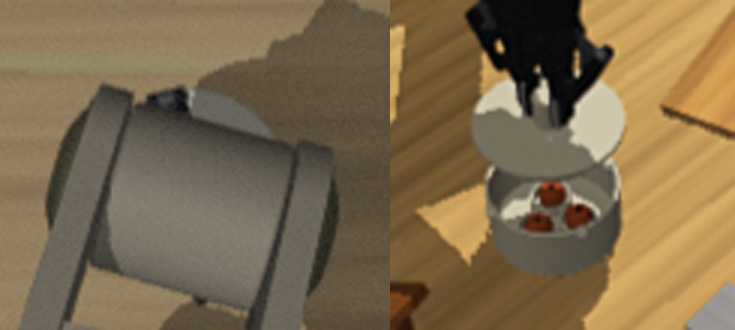

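Left half of the view: the arm hides the tub. Right half: the lid is held level over the tub, with all three beads in their cups. The flange spans columns 471–626 and rows 78–178; the tub spans columns 486–621. Checking the sideways offset numerically.

```bash
python3 - <<'E'
from h import *
s=dict(np.load("s2.npz"));s0=dict(np.load("scene0.npz"));w=dict(np.load("w13.npz"))
f=lambda u,v:((u-390)/3+160,v/3+125)
print("lid",onz(s,*f(548.5,127.5),138).round(1))
# predicted pixel extents of circles for comparison
th=np.linspace(0,2*np.pi,181)
def circ(c,p,r):
    q=np.array([proj(c,np.array([p[0]+r*np.cos(a),p[1]+r*np.sin(a),p[2]])) for a in th]);return q.min(0).round(1),q.max(0).round(1)
print("lid pred",circ(s,(494.5,-24.5,139),67.5),"meas cols",(471-390)/3+160,(626-390)/3+160,"rows",78/3+125,178/3+125)
g=cv2.cvtColor(s0["img"],cv2.COLOR_BGR2HSV)
print("tub pred",circ(s,(495,-25.5,60),63.5),"meas crop cols",368/4+100,550/4+100,"top row",42/4+160, "s2 cols",(486-390)/3+160,(621-390)/3+160)
t=dict(np.load("top0.npz"));print("tub top pred",circ(t,(495,-25.5,60),63.5),"meas",[187/3.8+225-108/3.8,187/3.8+225+108/3.8],[181/3.8+205-110/3.8,181/3.8+205+110/3.8])
w7=dict(np.load("w7.npz"));print("w7 pred",circ(w7,(495,-25.5,60),63.5),"meas 164..339, 92..262")
w2=dict(np.load("w2.npz"));print("w2 pred",circ(w2,(495,-25.5,60),63.5),"meas 211..319, 79..188")
E
```

```text
lid [500.9 -25.9 138. ]
lid pred (array([185.8, 148.3]), array([237.1, 184.8])) meas cols 187.0 238.66666666666669 rows 151.0 184.33333333333334
tub pred (array([190.7, 169.6]), array([236.2, 203.6])) meas crop cols 192.0 237.5 top row 170.5 s2 cols 192.0 237.0
tub top pred (array([244.1, 221.6]), array([302.4, 280.4])) meas [245.78947368421052, 302.63157894736844] [223.6842105263158, 281.5789473684211]
w7 pred (array([162.1,  88.5]), array([341. , 262.1])) meas 164..339, 92..262
w2 pred (array([207.8,  76.7]), array([317.8, 188.5])) meas 211..319, 79..188
```

In the scene view, lid and tub are shifted by the same pixel amount from prediction, so they are concentric to about 1 mm. Descending.

Request:
{"op": "play_rows", "data": {
  "plan": [
    [0.5,-1,-12,0.003,0.004,0,-1],
    [0,0,-15,0,0,0,-1],
    [0,0,-12,0,0,0,-1],
    [0,0,0,0,0,0,-1]
  ]
}}

```text
time_s: 18.1
eef_pos: [500.0, -29.3, 115.5]
ee_rot: [0.009, 0.621, 0.784, 0.004]
force: [-1.4, 0.0, -0.4]
grip_width: 0.277
```

```bash
python3 - <<'E'
from h import *
st();togo([495,-25.5,90],13.5,0)
E
```

```text
t 18.1 pos [500.  -29.3 115.5] z [ 0.018 -0.005 -1.   ] y [0.973 0.23  0.016] yaw_y 13.3 F [-1.4  0.  -0.4] w 0.277 q [-0.29  0.38  1.73  0.    1.01 -0.52]
d [ -5.    3.8 -25.5] along tool [ 5.1 -4.4 25.4] rot [0.005 0.018 0.004]
```

Request:
{"op": "play_rows", "data": {
  "plan": [
    [-5,3.8,0,0.005,0.018,0,-1],
    [0,0,0,0,0,0,-1],
    [0,0,-6,0,0,0,-1],
    [0,0,-6,0,0,0,-1],
    [0,0,0,0,0,0,-1]
  ]
}}

```text
time_s: 18.52
eef_pos: [496.0, -26.3, 105.7]
ee_rot: [0.002, 0.621, 0.784, 0.001]
force: [0.8, 0.2, -1.3]
grip_width: 0.277
```

```bash
python3 - <<'E'
from h import *
st();togo([495,-25.5,90],13.5,0)
E
```

```text
t 18.52 pos [496.  -26.3 105.7] z [ 0.003 -0.001 -1.   ] y [0.974 0.228 0.003] yaw_y 13.2 F [ 0.8  0.2 -1.3] w 0.277 q [-0.29  0.39  1.75 -0.    1.   -0.52]
d [ -1.    0.8 -15.7] along tool [ 1.  -0.8 15.7] rot [0.001 0.003 0.005]
```

Request:
{"op": "play_rows", "data": {
  "plan": [
    [-1.2,1,-4,0.001,0.004,0,-1],
    [-0.3,0.3,-4,0,0.001,0,-1],
    [-0.3,0.3,-4,0,0.001,0,-1],
    [-0.3,0.2,-3,0,0.001,0,-1],
    [0,0,0,0,0,0,-1]
  ]
}}

```text
time_s: 18.93
eef_pos: [493.7, -24.3, 89.1]
ee_rot: [-0.002, 0.621, 0.784, -0.001]
force: [-0.4, -0.2, -2.0]
grip_width: 0.277
```

```bash
python3 - <<'E'
from h import *
st();togo([495,-25.5,82],13.5,0)
E
```

```text
t 18.93 pos [493.7 -24.3  89.1] z [-0.004 -0.    -1.   ] y [ 0.974  0.228 -0.004] yaw_y 13.2 F [-0.4 -0.2 -2. ] w 0.277 q [-0.29  0.42  1.76 -0.    0.97 -0.52]
d [ 1.3 -1.2 -7.1] along tool [-1.5  1.1  7.1] rot [ 0.    -0.004  0.005]
```

Request:
{"op": "play_rows", "data": {
  "plan": [
    [0.8,-0.8,-2,0,-0.004,0,-1],
    [0,0,-2,0,0,0,-1],
    [0,0,-2,0,0,0,-1],
    [0,0,0,0,0,0,-1]
  ]
}}

```text
time_s: 19.27
eef_pos: [494.7, -25.2, 82.5]
ee_rot: [0.0, 0.621, 0.784, -0.0]
force: [-0.3, -0.1, -1.4]
grip_width: 0.277
```

```bash
python3 - <<'E'
from h import *
st();togo([495,-25.5,70],13.5,0)
E
```

```text
t 19.27 pos [494.7 -25.2  82.5] z [ 0. -0. -1.] y [0.974 0.229 0.   ] yaw_y 13.2 F [-0.3 -0.1 -1.4] w 0.277 q [-0.29  0.43  1.77 -0.    0.95 -0.52]
d [  0.3  -0.3 -12.5] along tool [-0.3  0.3 12.5] rot [0.    0.    0.005]
```

Well centred; nub contact is expected at about 81. Pressing slowly.

Request:
{"op": "play_rows", "data": {
  "plan": [
    [0,0,-2,0,0,0,-1],
    [0,0,-2,0,0,0,-1],
    [0,0,0,0,0,0,-1]
  ],
  "grip_force": 110
}}

```text
time_s: 19.52
eef_pos: [494.8, -25.8, 78.7]
ee_rot: [0.001, 0.621, 0.784, -0.0]
force: [-2.0, -1.7, -1.0]
grip_width: 0.274
```

```bash
python3 - <<'E'
from h import *
st();togo([495,-25.5,70],13.5,0)
E
```

```text
t 19.52 pos [494.8 -25.8  78.7] z [ 0.001 -0.001 -1.   ] y [0.973 0.229 0.   ] yaw_y 13.2 F [-2.  -1.7 -1. ] w 0.274 q [-0.29  0.43  1.77 -0.    0.94 -0.52]
d [ 0.2  0.3 -8.7] along tool [0.3 0.2 8.7] rot [0.001 0.001 0.005]
```

Request:
{"op": "play_rows", "data": {
  "plan": [
    [-0.7,-0.6,-2,0,0,0,-1],
    [0,0,-2,0,0,0,-1],
    [0,0,0,0,0,0,-1]
  ]
}}

```text
time_s: 19.77
eef_pos: [494.3, -26.5, 75.0]
ee_rot: [0.001, 0.621, 0.784, -0.0]
force: [0.0, -0.2, -3.8]
grip_width: 0.271
```

```bash
python3 - <<'E'
from h import *
st();togo([495,-25.5,70],13.5,0)
E
```

```text
t 19.77 pos [494.3 -26.5  75. ] z [ 0.002 -0.002 -1.   ] y [0.974 0.229 0.001] yaw_y 13.2 F [ 0.  -0.2 -3.8] w 0.271 q [-0.29  0.44  1.78 -0.    0.93 -0.52]
d [ 0.7  1.  -5. ] along tool [0.9 0.9 5. ] rot [0.002 0.002 0.005]
```

Request:
{"op": "play_rows", "data": {
  "plan": [
    [0,0,-2,0.002,0.002,0,-1],
    [0,0,-2,0,0,0,-1],
    [0,0,0,0,0,0,-1]
  ]
}}

```text
time_s: 20.02
eef_pos: [494.3, -26.5, 70.6]
ee_rot: [-0.0, 0.621, 0.784, 0.0]
force: [0.8, -0.5, -3.7]
grip_width: 0.27
```

```bash
python3 - <<'E'
from h import *
st();togo([495,-25.5,70],13.5,0)
E
```

```text
t 20.02 pos [494.3 -26.5  70.6] z [-0.     0.001 -1.   ] y [ 0.974  0.229 -0.   ] yaw_y 13.2 F [ 0.8 -0.5 -3.7] w 0.27 q [-0.29  0.44  1.78  0.    0.92 -0.52]
d [ 0.7  1.  -0.6] along tool [0.8 0.9 0.6] rot [-0.001 -0.     0.005]
```

Request:
{"op": "play_rows", "data": {
  "plan": [
    [0,0,-2,0,0,0,-1],
    [0,0,-1.5,0,0,0,-1],
    [0,0,0,0,0,0,-1]
  ]
}}

```text
time_s: 20.27
eef_pos: [494.3, -26.5, 69.0]
ee_rot: [-0.0, 0.621, 0.784, 0.0]
force: [-0.1, -0.6, -6.5]
grip_width: 0.269
```

```bash
python3 - <<'E'
from h import *
st();s=grab("scene","s3");s2=dict(np.load("s2.npz"))
E
```

```text
t 20.27 pos [494.3 -26.5  69. ] z [-0.001  0.001 -1.   ] y [ 0.973  0.229 -0.   ] yaw_y 13.2 F [-0.1 -0.6 -6.5] w 0.269 q [-0.29  0.45  1.78  0.    0.92 -0.52]
```

Request:
{"op": "play_rows", "data": {
  "plan": [
    [0,0,-2,0,0,0,-1]
  ]
}}

```text
time_s: 20.4
eef_pos: [494.4, -26.5, 68.7]
ee_rot: [-0.0, 0.621, 0.784, -0.0]
force: [-18.5, 2.4, 48.7]
grip_width: 0.267
```

Request:
{"op": "play_rows", "data": {
  "plan": [
    [0,0,-2,0,0,0,-1]
  ]
}}

```text
time_s: 20.48
eef_pos: [494.4, -26.5, 68.8]
ee_rot: [-0.0, 0.621, 0.784, -0.0]
force: [-14.5, 1.0, 32.0]
grip_width: 0.269
```

Request:
{"op": "play_rows", "data": {
  "plan": [
    [0,0,-2,0,0,0,-1]
  ]
}}

```text
time_s: 20.57
eef_pos: [494.3, -26.5, 68.8]
ee_rot: [0.0, 0.621, 0.784, -0.0]
force: [-12.4, 0.5, 28.0]
grip_width: 0.267
```

A hard stop at z = 68.8 with 30–49 N against it: about 12 mm below the nub rest height, i.e. flange on rim. Relax, release, back off.

Request:
{"op": "play_rows", "data": {
  "plan": [
    [0,0,0,0,0,0,-1],
    [0,0,0,0,0,0,-1],
    [0,0,0,0,0,0,0],
    [0,0,0,0,0,0,0],
    [0,0,0,0,0,0,0]
  ],
  "grip_force": 30
}}

```text
time_s: 20.98
eef_pos: [494.5, -26.3, 68.3]
ee_rot: [0.0, 0.621, 0.784, 0.0]
force: [0.3, -1.0, -0.0]
grip_width: 0.504
```

Request:
{"op": "play_rows", "data": {
  "plan": [
    [0,0,10,0,0,0,0],
    [0,0,20,0,0,0,0],
    [0,0,25,0,0,0,-0.5],
    [0,0,0,0,0,0,-1],
    [0,0,0,0,0,0,-1]
  ]
}}

```text
time_s: 21.4
eef_pos: [494.4, -26.1, 126.9]
ee_rot: [-0.0, 0.621, 0.784, 0.0]
force: [-0.9, -0.7, -0.9]
grip_width: 0.081
```

```bash
python3 - <<'E'
from h import *
st();s=grab("scene","s4");w=grab("wrist","w14")
th=np.linspace(0,2*np.pi,181)
for n,c,box in(("scene",s,(175,140,75,90)),("wrist",w,(0,0,512,384))):
    g=cv2.cvtColor(c["img"],cv2.COLOR_BGR2HSV);m=((g[...,1]<45)&(g[...,2]>110)).astype(np.uint8);x,y,W,H=box
    for a,ce,bb in blobs(m[y:y+H,x:x+W],150): print(n,a,ce.round(1)+[x,y],bb+[x,y,0,0])
    for z in(64,75):
        q=np.array([proj(c,np.array([494.5+67.5*np.cos(a),-26+67.5*np.sin(a),z])) for a in th]);print(z,q.min(0).round(1),q.max(0).round(1))
    for z in (94,105): print("knob top",z,proj(c,np.array([494.5,-26,z])).round(1))
E
```

```text
t 21.4 pos [494.4 -26.1 126.9] z [-0.     0.001 -1.   ] y [ 0.973  0.23  -0.   ] yaw_y 13.3 F [-0.9 -0.7 -0.9] w 0.081 q [-0.29  0.36  1.73  0.    1.06 -0.52]
scene 364 [225.3 184.6] [210 169  27  32]
64 [188.8 167.6] [237.3 203.8]
75 [188.4 165. ] [237.3 201.2]
knob top 94 [212.4 177.7]
knob top 105 [212.1 174.9]
wrist 20905 [250.2 194.4] [162 118 178 169]
wrist 5363 [469.2 203.3] [418 165  94  76]
64 [159.9 116.9] [340.3 287. ]
75 [155.2 117.7] [344.9 295.4]
knob top 94 [250.  225.9]
knob top 105 [249.9 233.1]
```

The wrist view's flange bounds (cols 162–340, rows 118–287) match the prediction for the home height (160–340, 117–287) and not 11 mm higher. As an independent check I'll touch the knob top with shut fingers: at home it is at z = 94.

Request:
{"op": "play_rows", "data": {
  "plan": [
    [0,0,-10,0,0,0,-1],
    [0,0,-8,0,0,0,-1],
    [0,0,-6,0,0,0,-1],
    [0,0,0,0,0,0,-1]
  ]
}}

```text
time_s: 21.83
eef_pos: [493.1, -25.7, 97.8]
ee_rot: [-0.002, 0.621, 0.784, -0.001]
force: [0.8, -0.5, 0.7]
grip_width: -0.003
```

```bash
python3 - <<'E'
from h import *
st();togo([494.4,-26.3,95],13.3,0)
E
```

```text
t 21.83 pos [493.1 -25.7  97.8] z [-0.005  0.002 -1.   ] y [ 0.973  0.229 -0.004] yaw_y 13.3 F [ 0.8 -0.5  0.7] w -0.003 q [-0.29  0.4   1.76  0.    0.99 -0.52]
d [ 1.3 -0.6 -2.8] along tool [-0.9  1.1  2.8] rot [-0.002 -0.005  0.001]
```

Request:
{"op": "play_rows", "data": {
  "plan": [
    [1,-0.5,-1.5,-0.002,-0.005,0,-1],
    [0,0,-1,0,0,0,-1],
    [0,0,-1,0,0,0,-1]
  ]
}}

```text
time_s: 22.08
eef_pos: [493.8, -26.2, 93.9]
ee_rot: [-0.001, 0.621, 0.784, -0.0]
force: [-9.8, 2.8, 27.7]
grip_width: -0.0
```

Request:
{"op": "play_rows", "data": {
  "plan": [
    [0,0,-1,0,0,0,-1]
  ]
}}

```text
time_s: 22.17
eef_pos: [493.8, -26.2, 94.0]
ee_rot: [-0.001, 0.621, 0.784, -0.0]
force: [-7.6, 0.5, 14.2]
grip_width: -0.0
```

Request:
{"op": "play_rows", "data": {
  "plan": [
    [0,0,-1,0,0,0,-1]
  ]
}}

```text
time_s: 22.25
eef_pos: [493.7, -26.1, 94.0]
ee_rot: [-0.0, 0.62, 0.784, -0.0]
force: [-5.2, 0.7, 10.8]
grip_width: 0.001
```

The knob top is at z = 94.0, exactly the home value, and held firm under 11–28 N. Retreat, one last check, hand in.

Request:
{"op": "play_rows", "data": {
  "plan": [
    [0,0,10,0,0,0,-1],
    [0,0,30,0,0,0,-1],
    [0,0,40,0,0,0,-1],
    [0,0,20,0,0,0,-1],
    [0,0,0,0,0,0,-1]
  ]
}}

```text
time_s: 22.67
eef_pos: [492.4, -25.8, 197.7]
ee_rot: [-0.002, 0.62, 0.784, -0.001]
force: [0.8, -0.3, 0.5]
grip_width: 0.002
```

```bash
python3 - <<'E'
from h import *
from rig import ctrl
st();c=grab("wrist","w15")
g=cv2.cvtColor(c["img"],cv2.COLOR_BGR2HSV);m=((g[...,1]<45)&(g[...,2]>110)).astype(np.uint8)
th=np.linspace(0,2*np.pi,361)
k=cv2.convexHull(max(cv2.findContours(m,0,1)[0],key=cv2.contourArea));print("meas",np.round(cv2.fitEllipse(k)[0],1),np.round(cv2.fitEllipse(k)[1],1))
for z,tx in((64,0),(75,0),(66,.05)):
    q=np.array([proj(c,np.array([494.4+67.5*np.cos(a),-26.2+67.5*np.sin(a),z+tx*67.5*np.cos(a)])) for a in th],np.float32);e=cv2.fitEllipse(q);print(z,tx,np.round(e[0],1),np.round(e[1],1))
print(ctrl.finish_job())
E
```

```text
t 22.67 pos [492.4 -25.8 197.7] z [-0.004  0.    -1.   ] y [ 0.973  0.23  -0.004] yaw_y 13.3 F [ 0.8 -0.3  0.5] w 0.002 q [-0.29  0.27  1.64 -0.    1.23 -0.52]
meas [253.6 181.4] [131.5 135.9]
64 0 [253.2 181.3] [132.8 137.5]
75 0 [253.2 184.1] [137.5 142.8]
66 0.05 [254. 182.] [133.9 138.6]
the job is handed in; nothing more can be done
None
```

I put both beads from the board into the two empty cups. Then I lifted the lid off its stand, carried it to the tub without dropping it, and pressed it fully home. The job was handed in at 22.7 s, with the arm clear of everything.

**Beads:** after the second release, a close wrist image showed three beads about 41 mm apart, which is the cup spacing. A scene picture with the lid held over the tub confirmed all three were in their cups.

**Lid:**
- It came to a hard stop under a 30–49 N push, about 12 mm below where the nubs would have held it.
- Touching the knob top with shut fingers found it at z = 94.0, exactly the home height, and it did not give under 11–28 N.
- In the last wrist image the flange matched a level lid at rim height to about 0.4 px in position and 1.6 px in size. It did not match a lid 11 mm too high. This image can't rule out a very slight tilt.

**Other points:**
- While I was pressing, the wrist's vertical force first read slightly downward (down to −6.5 N) before the hard stop. I took this to be the nubs pulling the lid in, but did not confirm it.
- The rim centre I picked by eye in one wrist image was about 10 mm off the others, so I didn't use it.
- I did not touch the mug, jar or turning tool, and did not measure their positions again at the end.

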